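# Scoop beads and hold them over the scale

### The job

Take the bead scoop by its handle, scoop at least two beads out of the white bin, carry them high over the bead rack without touching it, and finish still holding the scoop, level and still, one to two centimetres above the rim of the scale's tray, the scoop's pan centred over the tray and lined up with the tray's long side, touching nothing of the scale, with at least two beads in it, ready to tip. Handle the beads only with the scoop, never with the gripper, let none fall on the table, and leave the other things on the table where they are. Do not tip the beads out or put the scoop down.

Things in the scene. Friction and masses are not known exactly. Their poses are not given: they have to be found in the camera images.
- scoop: The bead scoop: aluminium pan, 62 mm wide, walls 24 mm high at both sides and the back, with an upright wooden handle behind the pan; about 120 g, loose, standing on the table. Overall from x = -58 to +38 mm. Origin: underside (z = 0) below the pan's middle; x = towards the open mouth, y across, z up.
- scoop_handle (a point): Grasp point in the scoop's handle, 46 mm behind the scoop's origin, 78 mm above its underside; same axes as the scoop. The handle is an upright flat-sided block, 16 mm wide across y (grasp it so, from above), 24 mm along x, its top 100 mm above the underside.
- scoop_pan (a point): Centre of the open top of the scoop's pan, 24 mm above the underside, 2 mm behind the scoop's origin; same axes. Inside, the pan is 58 mm wide and reaches from x = -32 to +28 mm of the scoop; its floor is 1.6 mm thick.
- scoop_tip (a point): Front edge of the scoop's lip, 38 mm ahead of the scoop's origin, at underside height. The thin lip (1.6 mm at the edge) slopes up backwards to 3.4 mm at x = 28 mm, so beads that have rolled over it stay behind a step of 2 mm while the scoop is level and moved calmly; tipping its nose up helps them in.
- bin: White plastic bead bin, fixed, left or right of the rack. Origin: centre of its underside; x = along it towards its sloping end (roughly away from the robot), z up. Outside 200 (x) by 90 (y) by 46 mm high, inside 82 mm wide; floor top 6 mm above the table. The rear wall (inner face x = -96 mm) and the long sides are upright.
- bin_slope (a point): Foot of the bin's sloping end, on the floor (6 mm above the table), 76 mm ahead of the bin's origin: the flat floor ends here and slopes up at 65 degrees, to the rim 19 mm further on. Same axes as the bin. At the start the bead centres lie 8 to 41 mm behind this point; the floor behind them is free for setting the scoop down.
- scale: Small grey counter scale, fixed, on the other side of the rack from the bin. Body 130 mm (x) by 150 mm (y), with a rectangular open steel tray on top, 134 mm (x, its long direction) by 94 mm (y), whose rim is 62 mm above the table. Origin: under its centre; x along the tray's long side.
- scale_rim (a point): Centre of the mouth of the scale's tray, at rim height (62 mm above the table). Same axes as the scale.
- rack: Dark wooden rack of strung beads between bin and scale, fixed: 180 mm (x) by 70 mm (y), 110 mm high. Origin: centre of its underside; x along its length.
- bead0: One of six identical polished black stone beads, round, 18 mm in diameter, 10 g, loose in the bin. Origin: its centre.
- bead1: One of six identical polished black stone beads, round, 18 mm in diameter, 10 g, loose in the bin. Origin: its centre.
- bead2: One of six identical polished black stone beads, round, 18 mm in diameter, 10 g, loose in the bin. Origin: its centre.
- bead3: One of six identical polished black stone beads, round, 18 mm in diameter, 10 g, loose in the bin. Origin: its centre.
- bead4: One of six identical polished black stone beads, round, 18 mm in diameter, 10 g, loose in the bin. Origin: its centre.
- bead5: One of six identical polished black stone beads, round, 18 mm in diameter, 10 g, loose in the bin. Origin: its centre.
- oil_bottle: Loose bystander, to be left alone: small amber glass jar with a brass cap, 52 mm wide, 110 mm tall; stands near the robot. Origin: centre of its underside.
- awl: Loose bystander, to be left alone: awl with a screwdriver-like handle, 170 mm long, lying near the robot. Origin: the tool's origin on its underside.
- tin: Loose bystander, to be left alone: small aluminium tin, 34 mm wide, 35 mm tall, between rack and scoop. Origin: centre of its underside.
- cup: Loose bystander, to be left alone: white drinking cup, 72 mm wide, 85 mm tall, at the far side. Origin: centre of its underside.
- spool: Loose bystander, to be left alone: wooden cord spool, 48 mm wide, 46 mm tall, at the far side. Origin: centre of its underside.
- jar: Loose bystander, to be left alone: glass jar with a metal cap, 60 mm wide, 70 mm tall, at the far side. Origin: centre of its underside.
Not all that is in view belongs to the job. Leave any green look-alike of the scale alone.

How it is judged:
By the outcome, as a careful person would: the job done as asked, in the order asked, and still so for the second after the job is handed in, while the arm keeps its last pose, push and grip.
It also fails if it takes over 54 s, if anything falls off the work surface, if the arm or the gripper's body presses on something with over 40 N, if the wrist force passes 120 N, or if a joint passes its speed limit or range.

### The arm

A 7-joint arm with a two-finger parallel gripper is mounted at the origin on the work surface. World frame = base frame: x ahead of the robot, y to its left, z up, the work surface at z = 0. Lengths are in m, angles in rad, forces in N, time in s.
With the tool pointing down it reaches from about 0.35 to 0.9 m from the base axis. Payload 8.1 kg.
Tool frame: the origin (TCP) lies at the very end of the fingers, on their centre line; the grasp point (between the pads) lies 19 mm behind it; z points along the fingers, y is the line along which they close (so a half turn about z gives the same grasp; the last joint's range is limited). The gripper opens to 85 mm and grips with 20 to 120 N. Pads are 22 mm wide; open, the fingers measure 114 mm over their backs; the gripper's body (76 mm by 85 mm) begins 54 mm behind the grasp point. The pads swing forward as they close: fully open they stand 13 mm farther back than shut.
Start: joints at [-1.417, 0.434, 0.025, 1.573, -0.012, 1.134, -0.075], TCP at [0.159, 0.605, 0.231] pointing down, gripper open.
Joint ranges: [-2.62, 2.62], [-0.44, 2.09], [-1.27, 1.32], [0.08, 2.57], [-1.32, 4.46], [0.12, 2], [-2.74, 2.74]. Speed limits (rad/s): [2.22, 2.22, 3.01, 3.01, 3.14, 3.14, 3.14].

### API

Orientations are given as [roll, pitch, yaw] about the fixed x, y, z axes, in that order (R = Rz(yaw) Ry(pitch) Rx(roll)).
In Python, from rig import r gives the robot as it stands.
- The arm moves only by the tool send_rows, never from a script. Its argument "targets" is a list of rows, each an object of numbers: "dx", "dy", "dz": the shift along the tool's x, y, z normalised to -1 to 1, where 1 is 75 cm; "turn": the turn about the tool's z normalised to -1 to 1, where 1 is 180 degrees. A call has exactly 8 rows; each row is the pose to reach, as a shift and turn from the pose commanded when the call began, along the tool's axes at that moment, turning the shorter way round; what a row does not reach only later rows make up. A row lasts 1/8 s, in which the tool goes at most 62.5 mm and 10.7 degrees, less where a joint would pass 70% of its speed; a pose out of reach is approached as far as the arm can. A call with a number of a shift or a turn outside -1 to 1 is refused whole. A call with a gripper value outside its range is refused whole. "grip" is the closure, from -1 (fully open) to 1 (shut), set as the call begins (left out, the last holds). The fingers move at their own pace and stop on an object; the grip force is fixed at half the most. Time passes only in rows, so rows that repeat a pose let the fingers close, or fill a call up. It gives the time, the measured TCP pose, the force, the opening and the grip force at its end, in the units of the state.
- r.get_obs(): the state, without advancing time (a new reading comes with each control period).
- r.read_camera(name): name is "side" or "top"; returns a dict with "frame" (480x640x3 uint8, red, green, blue), "mtx" (3x3 intrinsics, pixels), "rvec" (rotation vector, rad) and "tvec" (3), from world to camera coordinates, as OpenCV has them. Camera axes: x right, y down, z forward; pixel columns grow to the right and rows downward; lengths in m; the calibration is good to about 2 mm. A picture is of the moment at which its call begins. There is no depth.
- r.sign_off(): hands the job in; it is judged then, once.
The state is a dict: "t": time; "joints": joint angles; "qvel": joint speeds; "joint_efforts": joint torques, N m; "eef_pos": TCP position; "orientation": TCP orientation; "force": force on the tool from outside, world axes, zero at the start; "torque": the same for the moment, N m; "grip_width": finger opening in m; "gripper_force": force on a finger pad.
Only numpy, scipy, OpenCV 4.12 (cv2) and the standard library are available. Lean on these libraries where they do the work, as an engineer would, in place of code of your own. Each camera call takes 0.05 s, during which the arm holds its last target. There are 200 camera calls.

## Working session

There is one attempt and no reset: what is moved stays moved. The work goes in short steps, Python scripts to look and compute and a tool call to move; the robot and the scene stay as the last step left them, time stands still between calls to the robot, and variables do not carry over. Pictures are saved under pics/ and viewed, at most 10 in all, crops included, and the job is handed in when it is done.

Besides the shell and the picture viewer there is one more tool, called after ">>>" as name(argument=value, ...) on one line, values as JSON. send_rows: Moves the arm, as the interface text tells. Its arguments: {"type":"object","properties":{"targets":{"type":"array","items":{"type":"object","properties":{"dx":{"type":"number"},"dy":{"type":"number"},"dz":{"type":"number"},"turn":{"type":"number"}}}},"grip":{"type":"number"}},"required":["targets"]}

```bash
ls; mkdir -p pics; python3 - <<'E'
from rig import r
import cv2,numpy as np,pickle
o=r.get_obs(); print(o['t'],o['eef_pos'],o['orientation'],o['grip_width'])
d={}
for n in('top','side'):
    c=r.read_camera(n); d[n]=c
    cv2.imwrite(f'pics/{n}0.png',c['frame'][:,:,::-1])
    R=cv2.Rodrigues(np.array(c['rvec'],float))[0]; print(n,(-R.T@np.array(c['tvec']).ravel()).round(3),R.round(2).tolist(),np.array(c['mtx']).round(1).tolist())
pickle.dump(d,open('d0.pkl','wb'))
E
```

```text
pics
0.0 [0.15866943 0.60400439 0.23052722] [-3.14001557e+00  1.30963957e-04  2.88470962e+00] 0.08598318129899618
top [ 0.394 -0.009  1.188] [[0.02, -1.0, -0.0], [-1.0, -0.02, -0.05], [0.05, 0.0, -1.0]] [[516.0, 0.0, 315.1], [0.0, 516.0, 239.5], [0.0, 0.0, 1.0]]
side [ 0.347 -0.759  0.808] [[0.99, -0.17, -0.0], [-0.12, -0.68, -0.73], [0.12, 0.72, -0.69]] [[491.9, 0.0, 319.6], [0.0, 491.9, 242.5], [0.0, 0.0, 1.0]]
```

View pics/top0.png

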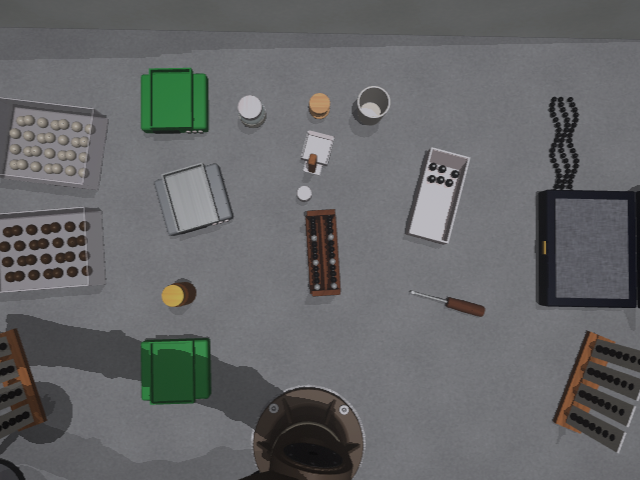

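View pics/side0.png

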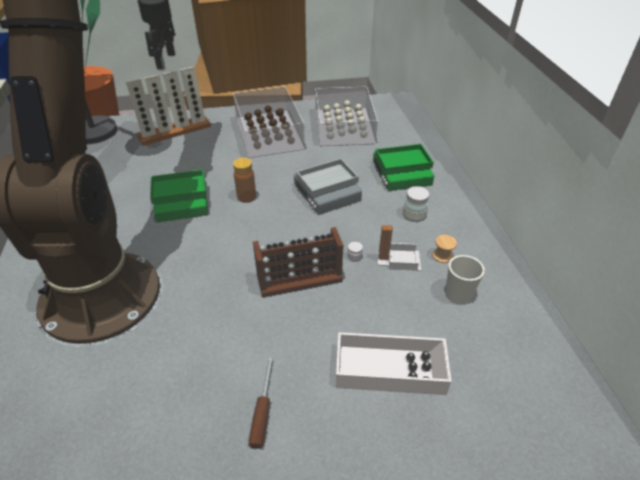

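Top view: the scoop is the small pan with a brown handle at about (316,150), bin with six black beads at (440,195), grey scale at (193,198), rack at (322,252), tin (304,193). Green look-alikes are at (175,100) and (175,370). Only one object could be the scoop, but the orange spool (319,105) and the tin are near it. The side view shows the same: scoop (400,252), handle (386,243), bin (393,362), scale (327,186). Close crops next.

```bash
python3 - <<'E'
import cv2,numpy as np,pickle
d=pickle.load(open('d0.pkl','rb'))
def crop(n,x,y,w,h,s):
    c=cv2.resize(d[n]['frame'][y:y+h,x:x+w,::-1],(w*s,h*s),interpolation=cv2.INTER_CUBIC).copy()
    for i in range(0,w,10):
        cv2.line(c,(i*s,0),(i*s,6),(0,0,255),1); 
        if i%20==0: cv2.putText(c,str(x+i),(i*s,16),0,.35,(0,0,255),1)
    for j in range(0,h,10):
        cv2.line(c,(0,j*s),(6,j*s),(0,0,255),1)
        if j%20==0: cv2.putText(c,str(y+j),(8,j*s+4),0,.35,(0,0,255),1)
    return c
def put(name,items):
    I=np.zeros((600,800,3),np.uint8)
    for (X,Y,*a) in items:
        c=crop(*a); h,w=c.shape[:2]; h=min(h,600-Y);w=min(w,800-X); I[Y:Y+h,X:X+w]=c[:h,:w]
    cv2.imwrite(name,I)
put('pics/ctop.png',[(0,0,'top',290,120,60,60,6),(370,0,'top',400,140,80,110,5),(0,365,'top',150,155,90,85,4),(0+365,555,'top',300,205,50,10,4)][:3])
put('pics/cside.png',[(0,0,'side',370,215,60,60,6),(370,0,'side',325,325,135,75,3),(0,365,'side',285,155,80,58,4),(370,240,'side',245,225,105,75,4)])
E
```

```text
(no output)
```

View pics/ctop.png

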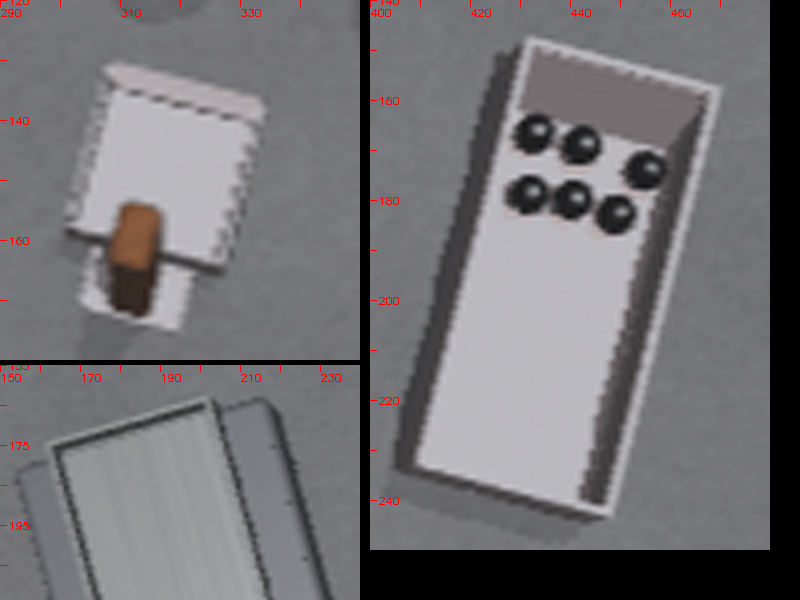

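View pics/cside.png

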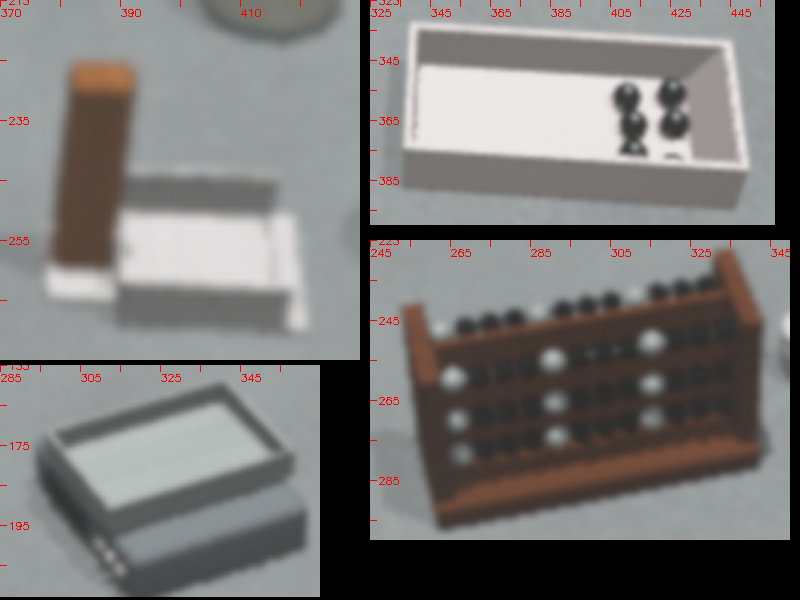

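The crops confirm the scoop by its brown upright handle (top centre at about (313,157) in the top view and (387,228) in the side view). The lip points away from the robot. The beads sit at the far end of the bin, around (431–455, 166–183). Now fit the poses to these picks.

```bash
cat > h.py <<'E'
import cv2,numpy as np,pickle
from scipy.optimize import least_squares
d=pickle.load(open('d0.pkl','rb'))
def P(n,pts,d=d):
    c=d[n]; return cv2.projectPoints(np.array(pts,float).reshape(-1,3),np.array(c['rvec'],float),np.array(c['tvec'],float),np.array(c['mtx'],float),None)[0][:,0]
def ray(n,px):
    c=d[n];R=cv2.Rodrigues(np.array(c['rvec'],float))[0];v=R.T@np.linalg.inv(c['mtx'])@np.array([*px,1.]);return -R.T@np.array(c['tvec'],float).ravel(),v
def plane(n,px,z):
    o,v=ray(n,px);return o+v*(z-o[2])/v[2]
def tri(a,b):
    (o1,v1),(o2,v2)=ray('top',a),ray('side',b);v1=v1/np.linalg.norm(v1);v2=v2/np.linalg.norm(v2)
    t=np.linalg.lstsq(np.c_[v1,-v2],o2-o1,rcond=None)[0];p,q=o1+t[0]*v1,o2+t[1]*v2;return (p+q)/2,np.linalg.norm(p-q)
def T(p,pts):
    x,y,a=p[:3];z=p[3] if len(p)>3 else 0;c,s=np.cos(a),np.sin(a);q=np.array(pts,float)
    return np.c_[x+c*q[:,0]-s*q[:,1],y+s*q[:,0]+c*q[:,1],q[:,2]+z]
def fit(p0,obs): # obs: (cam,px,modelpt)
    f=lambda p:np.concatenate([(P(n,T(p,[m]))[0]-px) for n,px,m in obs])
    s=least_squares(f,p0,loss='soft_l1');return s.x,np.abs(f(s.x)).reshape(-1,2).max(1).round(1)
E
python3 - <<'E'
from h import *
L=.031
sc=[('top',(308.7,130.7),(.038,L,0)),('top',(334.3,136.3),(.038,-L,0)),('top',(312.8,156.8),(-.046,0,.1)),
('side',(387.2,227.8),(-.046,0,.1)),('side',(419.2,250.3),(.038,L,0)),('side',(420.8,269.7),(.038,-L,0))]
print('scoop',*fit([.58,0,-.2,0],sc)); print('handle top',tri((312.8,156.8),(387.2,227.8)))
bn=[('top',(432,147.6),(.1,.045,.046)),('top',(470,157.6),(.1,-.045,.046)),('top',(448.4,243.4),(-.1,-.045,.046)),('top',(405,234),(-.1,.045,.046)),
('side',(339.3,333.3),(-.1,.045,.046)),('side',(445,339),(.1,.045,.046)),('side',(451,380.7),(.1,-.045,.046)),('side',(336.3,375.7),(-.1,-.045,.046))]
b,e=fit([.49,-.26,-.2,0],bn);print('bin',b,e)
s=[('top',(163,175),(.067,.047,.062)),('top',(202.5,163.8),(.067,-.047,.062)),('side',(296.8,173),(-.067,.047,.062)),('side',(340.5,160),(.067,.047,.062)),
('side',(358.8,178.3),(.067,-.047,.062)),('side',(312.5,193.8),(-.067,-.047,.062))]
print('scale',*fit([.48,.28,.2,0],s))
print('rim corner',tri((163,175),(340.5,160)))
for px in[(433,166.4),(442,169),(455,174),(431.4,179),(440.4,180),(449,183)]:
    w=plane('top',px,.015);c,si=np.cos(b[2]),np.sin(b[2]);q=w[:2]-b[:2];print('bead',w.round(3),'bin',round(c*q[0]+si*q[1],3),round(-si*q[0]+c*q[1],3))
for n,px,z in[('tin',(304,193),.035),('rack',(305,210),.11),('rack',(335,210),.11),('rack',(340,295),.11),('rack',(310,295),.11),('spool',(319,104),.046),('jar',(250,107),.07),('cup',(372,100),.085)]:print(n,plane('top',px,z).round(3))
E
```

```text
scoop [ 6.71827060e-01 -7.60076179e-03 -2.15816408e-01 -4.87700816e-04] [1.1 0.6 1.4 1.  0.9 0.4]
handle top (array([0.62899923, 0.00258666, 0.09638335]), np.float64(0.003193364353865013))
bin [ 0.56221587 -0.28211314 -0.23948087 -0.00308309] [0.9 0.6 0.2 4.1 1.3 0.3 1.2 0.6]
scale [ 0.54394526  0.26954829  0.31619951 -0.00710914] [0.6 1.4 1.  0.2 0.4 0.5]
rim corner (array([0.59244682, 0.33321953, 0.05662358]), np.float64(0.00099357232547112))
bead [ 0.631 -0.273  0.015] bin 0.065 0.025
bead [ 0.626 -0.294  0.015] bin 0.065 0.004
bead [ 0.615 -0.324  0.015] bin 0.061 -0.028
bead [ 0.602 -0.27   0.015] bin 0.036 0.022
bead [ 0.6   -0.29   0.015] bin 0.039 0.001
bead [ 0.594 -0.31   0.015] bin 0.037 -0.02
tin [0.561 0.021 0.035]
rack [0.515 0.016 0.11 ]
rack [ 0.516 -0.047  0.11 ]
rack [ 0.338 -0.06   0.11 ]
rack [0.337 0.002 0.11 ]
spool [ 0.762 -0.009  0.046]
jar [0.744 0.143 0.07 ]
cup [ 0.76  -0.124  0.085]
```

```bash
cat > go.py <<'E'
# go.py x y z yaw : shift/turn (normalised) from the present tool pose to TCP x y z, tool yaw
import sys,numpy as np
from scipy.spatial.transform import Rotation as Ro
from rig import r
o=r.get_obs();x,y,z,w=map(float,sys.argv[1:5])
R=Ro.from_euler('xyz',o['orientation']).as_matrix()
s=R.T@(np.array([x,y,z])-o['eef_pos'])/.75
t=-((w-o['orientation'][2]+np.pi)%(2*np.pi)-np.pi)/np.pi
print('t',round(o['t'],2),'pos',np.round(o['eef_pos'],4),'ori',np.round(o['orientation'],4),'grip',round(o['grip_width'],4))
print('shift',s.round(4),'turn',round(t,4),'mm',np.linalg.norm(s)*750)
E
python3 go.py .627 .0023 .18 2.926
python3 - <<'E'
from h import *
bn=[('top',(432,147.6),(.1,.045,.046)),('top',(470,157.6),(.1,-.045,.046)),('top',(448.4,243.4),(-.1,-.045,.046)),
('side',(339.3,333.3),(-.1,.045,.046)),('side',(445,339),(.1,.045,.046)),('side',(451,380.7),(.1,-.045,.046)),('side',(336.3,375.7),(-.1,-.045,.046))]
print('bin',*fit([.49,-.26,-.2],bn))
s=[('top',(163,175),(.067,.047,.062)),('top',(202.5,163.8),(.067,-.047,.062)),('side',(296.8,173),(-.067,.047,.062)),('side',(340.5,160),(.067,.047,.062)),
('side',(358.8,178.3),(.067,-.047,.062)),('side',(312.5,193.8),(-.067,-.047,.062))]
print('scale',*fit([.48,.28,.2],s))
E
```

```text
t 0.1 pos [0.1587 0.6041 0.2306] ori [-3.1402e+00  1.0000e-04  2.8847e+00] grip 0.0854
shift [-0.8078 -0.6172  0.0685] turn -0.0132 mm 764.1938284640202
bin [ 0.5617476  -0.28328854 -0.23616192] [0.8 0.8 1.  1.5 0.5 0.7 0.8]
scale [0.54278941 0.2643194  0.32977125] [0.5 1.8 1.3 1.  1.3 1.3]
```

>>> send_rows(targets=[{"dx":-0.02,"dy":-0.015,"dz":0},{"dx":-0.07,"dy":-0.053,"dz":0},{"dx":-0.13,"dy":-0.1,"dz":0},{"dx":-0.19,"dy":-0.145,"dz":0},{"dx":-0.25,"dy":-0.19,"dz":0},{"dx":-0.31,"dy":-0.237,"dz":0},{"dx":-0.37,"dy":-0.283,"dz":0,"turn":-0.006},{"dx":-0.43,"dy":-0.329,"dz":0,"turn":-0.0132}], grip=-1)

```text
validation failed for argument at $.ta...
```

```bash
python3 go.py .627 .0023 .18 2.926
```

```text
t 0.1 pos [0.1587 0.6041 0.2306] ori [-3.1402e+00  1.0000e-04  2.8847e+00] grip 0.0854
shift [-0.8078 -0.6172  0.0685] turn -0.0132 mm 764.1938284640202
```

The call was probably refused because some rows had no turn, so I'll give all four numbers in every row.

>>> send_rows(targets=[{"dx":-0.02,"dy":-0.015,"dz":0,"turn":0},{"dx":-0.07,"dy":-0.053,"dz":0,"turn":0},{"dx":-0.13,"dy":-0.1,"dz":0,"turn":0},{"dx":-0.19,"dy":-0.145,"dz":0,"turn":0},{"dx":-0.25,"dy":-0.19,"dz":0,"turn":0},{"dx":-0.31,"dy":-0.237,"dz":0,"turn":0},{"dx":-0.37,"dy":-0.283,"dz":0,"turn":-0.006},{"dx":-0.43,"dy":-0.329,"dz":0,"turn":-0.0132}], grip=-1)

```text
t: 1.1
eef_pos: [0.409, 0.2808, 0.2314]
orientation: [3.141, 0.0, 2.926]
force: [0.6, -0.1, 0.5]
grip_width: 0.0856
gripper_force: 0.0
```

```bash
python3 go.py .627 .0023 .18 2.926
```

```text
t 1.1 pos [0.409  0.2808 0.2314] ori [3.1415e+00 2.0000e-04 2.9258e+00] grip 0.0856
shift [-0.3635 -0.3005  0.0686] turn -0.0001 mm 357.43251218633856
```

>>> send_rows(targets=[{"dx":-0.055,"dy":-0.045,"dz":0.01,"turn":0},{"dx":-0.115,"dy":-0.095,"dz":0.02,"turn":0},{"dx":-0.175,"dy":-0.145,"dz":0.03,"turn":0},{"dx":-0.235,"dy":-0.194,"dz":0.04,"turn":0},{"dx":-0.29,"dy":-0.24,"dz":0.05,"turn":0},{"dx":-0.335,"dy":-0.277,"dz":0.06,"turn":0},{"dx":-0.358,"dy":-0.296,"dz":0.068,"turn":0},{"dx":-0.3635,"dy":-0.3005,"dz":0.0686,"turn":0}])

```text
t: 2.1
eef_pos: [0.6257, 0.004, 0.1793]
orientation: [-3.141, -0.001, 2.924]
force: [-0.2, -0.1, -0.2]
grip_width: 0.0851
gripper_force: 0.0
```

```bash
python3 go.py .627 .0023 .059 2.926; python3 - <<'E'
from rig import r
import cv2,numpy as np
T=r.read_camera('top')['frame'][90:240,230:400,::-1];S=r.read_camera('side')['frame'][150:300,320:490,::-1]
I=cv2.resize(np.hstack([T,S]),None,fx=2.35,fy=2.35,interpolation=cv2.INTER_CUBIC);cv2.imwrite('pics/pre.png',I)
E
```

```text
t 2.1 pos [0.6257 0.004  0.1793] ori [-3.1410e+00 -1.1000e-03  2.9241e+00] grip 0.0851
shift [-0.0023 -0.0017  0.1604] turn -0.0006 mm 120.3092174044784
```

View pics/pre.png

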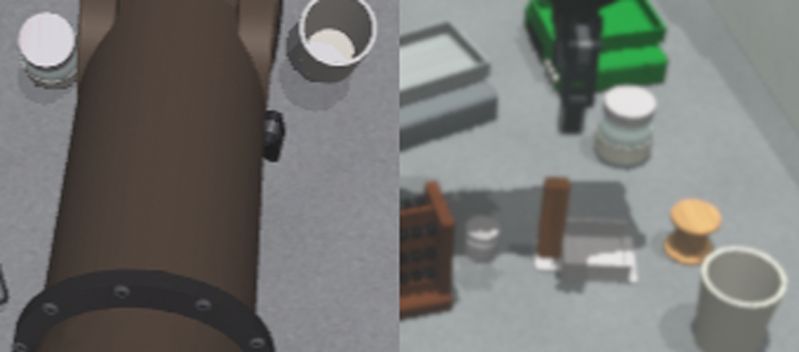

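The side crop shows the open gripper above the handle, which is at (555,215) in the crop. The arm hides the scoop in the top view. Descend.

>>> send_rows(targets=[{"dx":0,"dy":0,"dz":0.02,"turn":0},{"dx":0,"dy":0,"dz":0.05,"turn":0},{"dx":0,"dy":0,"dz":0.08,"turn":0},{"dx":0,"dy":0,"dz":0.11,"turn":0},{"dx":0,"dy":0,"dz":0.135,"turn":0},{"dx":0,"dy":0,"dz":0.15,"turn":0},{"dx":0,"dy":0,"dz":0.16,"turn":0},{"dx":0,"dy":0,"dz":0.1613,"turn":0}])

```text
t: 3.2
eef_pos: [0.6261, 0.0055, 0.0587]
orientation: [-3.142, -0.0, 2.926]
force: [0.7, -1.0, 0.5]
grip_width: 0.0852
gripper_force: 0.0
```

>>> send_rows(targets=[{"dx":0,"dy":0,"dz":0,"turn":0},{"dx":0,"dy":0,"dz":0,"turn":0},{"dx":0,"dy":0,"dz":0,"turn":0},{"dx":0,"dy":0,"dz":0,"turn":0},{"dx":0,"dy":0,"dz":0,"turn":0},{"dx":0,"dy":0,"dz":0,"turn":0},{"dx":0,"dy":0,"dz":0,"turn":0},{"dx":0,"dy":0,"dz":0,"turn":0}], grip=1)

```text
t: 4.2
eef_pos: [0.6261, 0.0055, 0.0588]
orientation: [-3.142, -0.0, 2.926]
force: [0.0, -0.2, -1.3]
grip_width: 0.0155
gripper_force: 59.6
```

```bash
python3 go.py .627 .0023 .219 2.926
```

```text
t 4.2 pos [0.6261 0.0055 0.0588] ori [-3.1416e+00 -1.0000e-04  2.9263e+00] grip 0.0155
shift [-0.002  -0.0039 -0.2136] turn 0.0001 mm 160.2013433595204
```

>>> send_rows(targets=[{"dx":0,"dy":0,"dz":-0.01,"turn":0},{"dx":0,"dy":0,"dz":-0.03,"turn":0},{"dx":0,"dy":0,"dz":-0.065,"turn":0},{"dx":0,"dy":0,"dz":-0.1,"turn":0},{"dx":0,"dy":0,"dz":-0.135,"turn":0},{"dx":0,"dy":0,"dz":-0.17,"turn":0},{"dx":0,"dy":0,"dz":-0.195,"turn":0},{"dx":0,"dy":0,"dz":-0.2,"turn":0}])

```text
t: 5.2
eef_pos: [0.627, 0.0054, 0.2113]
orientation: [3.14, 0.003, 2.926]
force: [-0.3, -0.9, -1.7]
grip_width: 0.0151
gripper_force: 59.6
```

```bash
python3 go.py .4958 -.2664 .209 2.9056;  python3 go.py .496 -.2664 .120 2.9056
```

```text
t 5.2 pos [0.627  0.0054 0.2113] ori [3.1404 0.0033 2.926 ] grip 0.0151
shift [ 0.0934 -0.3914  0.0023] turn 0.0065 mm 301.7873215353862
t 5.2 pos [0.627  0.0054 0.2113] ori [3.1404 0.0033 2.926 ] grip 0.0151
shift [ 0.0935 -0.3915  0.1209] turn 0.0065 mm 315.19905939226845
```

>>> send_rows(targets=[{"dx":0.01,"dy":-0.04,"dz":0,"turn":0},{"dx":0.025,"dy":-0.1,"dz":0,"turn":0.001},{"dx":0.04,"dy":-0.17,"dz":0,"turn":0.003},{"dx":0.057,"dy":-0.24,"dz":0,"turn":0.005},{"dx":0.074,"dy":-0.31,"dz":0,"turn":0.0065},{"dx":0.087,"dy":-0.365,"dz":0,"turn":0.0065},{"dx":0.093,"dy":-0.388,"dz":0,"turn":0.0065},{"dx":0.0935,"dy":-0.3915,"dz":0,"turn":0.0065}])

```text
t: 6.2
eef_pos: [0.4944, -0.2668, 0.2087]
orientation: [3.141, -0.0, 2.904]
force: [1.2, 0.7, -1.3]
grip_width: 0.0153
gripper_force: 59.4
```

>>> send_rows(targets=[{"dx":0,"dy":0,"dz":0.01,"turn":0},{"dx":0,"dy":0,"dz":0.03,"turn":0},{"dx":0,"dy":0,"dz":0.055,"turn":0},{"dx":0,"dy":0,"dz":0.08,"turn":0},{"dx":0,"dy":0,"dz":0.1,"turn":0},{"dx":0,"dy":0,"dz":0.114,"turn":0},{"dx":0,"dy":0,"dz":0.12,"turn":0},{"dx":0,"dy":0,"dz":0.12,"turn":0}])

```text
t: 7.2
eef_pos: [0.4949, -0.2664, 0.1188]
orientation: [3.142, -0.0, 2.906]
force: [-0.4, -1.5, -2.0]
grip_width: 0.0155
gripper_force: 59.4
```

```bash
python3 go.py .4958 -.2664 .066 2.9056; python3 - <<'E'
from rig import r
import cv2,numpy as np
c=r.read_camera('side');f=c['frame'];T=r.read_camera('top')['frame']
I=np.zeros((600,800,3),np.uint8)
I[:390,:570]=cv2.resize(f[270:400,310:500,::-1],None,fx=3,fy=3,interpolation=cv2.INTER_CUBIC)
I[390:,:]=cv2.resize(T[140:245,280:680,::-1],(720,210))[:, :1].repeat(800,1)*0
I[390:600,:320]=cv2.resize(T[140:245,380:540,::-1],(320,210))
cv2.imwrite('pics/abovebin.png',I)
E
```

```text
t 7.2 pos [ 0.4949 -0.2664  0.1188] ori [ 3.1416e+00 -1.0000e-04  2.9057e+00] grip 0.0155
shift [-0.0012  0.0003  0.0704] turn 0.0 mm 52.82151443285488
```

View pics/abovebin.png

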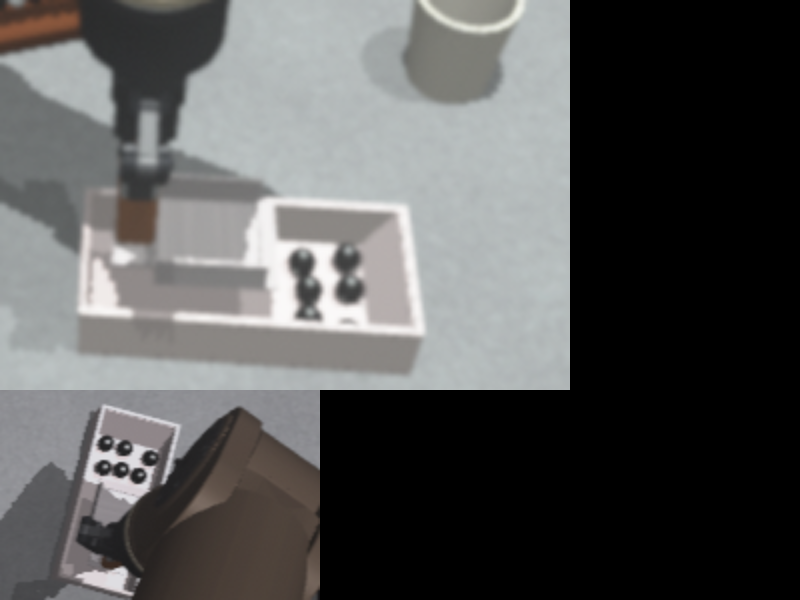

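Side crop: the level scoop hangs inside the bin outline, lip front at about (268,200)–(270,285) in the crop, and all six beads lie ahead of it. Lower to the floor.

>>> send_rows(targets=[{"dx":0,"dy":0,"dz":0.01,"turn":0},{"dx":0,"dy":0,"dz":0.025,"turn":0},{"dx":0,"dy":0,"dz":0.04,"turn":0},{"dx":0,"dy":0,"dz":0.053,"turn":0},{"dx":0,"dy":0,"dz":0.063,"turn":0},{"dx":0,"dy":0,"dz":0.069,"turn":0},{"dx":0,"dy":0,"dz":0.0715,"turn":0},{"dx":0,"dy":0,"dz":0.072,"turn":0}])

```text
t: 8.3
eef_pos: [0.495, -0.2664, 0.065]
orientation: [3.142, 0.0, 2.906]
force: [0.9, 0.1, -1.4]
grip_width: 0.0152
gripper_force: 59.4
```

```bash
python3 go.py .4949 -.2664 .0648 2.9056; python3 -c "
from h import *
from rig import r
print(P('side',T([.4949+.046*.972,-.2664-.046*.234,-.236,.06],[(.038,-.031,0),(.038,.031,0)])), r.get_obs()['force'])"
```

```text
t 8.3 pos [ 0.495  -0.2664  0.065 ] ori [3.1416e+00 2.0000e-04 2.9057e+00] grip 0.0152
shift [0.0001 0.     0.0002] turn 0.0 mm 0.17566851974356834
[[402.29255972 366.83307563]
 [400.33516658 337.50497987]] [ 0.9325418   0.06435546 -1.43667574]
```

>>> send_rows(targets=[{"dx":-0.003,"dy":0,"dz":0.0004,"turn":0},{"dx":-0.009,"dy":0,"dz":0.0005,"turn":0},{"dx":-0.016,"dy":0,"dz":0.0005,"turn":0},{"dx":-0.023,"dy":0,"dz":0.0005,"turn":0},{"dx":-0.03,"dy":0,"dz":0.0005,"turn":0},{"dx":-0.037,"dy":0,"dz":0.0005,"turn":0},{"dx":-0.044,"dy":0,"dz":0.0005,"turn":0},{"dx":-0.05,"dy":0,"dz":0.0005,"turn":0}])

```text
t: 9.3
eef_pos: [0.5316, -0.2752, 0.0644]
orientation: [3.142, -0.0, 2.906]
force: [0.6, 0.2, -1.2]
grip_width: 0.0152
gripper_force: 59.4
```

>>> send_rows(targets=[{"dx":-0.006,"dy":0,"dz":0,"turn":0},{"dx":-0.012,"dy":0,"dz":0,"turn":0},{"dx":-0.017,"dy":0,"dz":0,"turn":0},{"dx":-0.021,"dy":0,"dz":0,"turn":0},{"dx":-0.025,"dy":0,"dz":0,"turn":0},{"dx":-0.028,"dy":0,"dz":0,"turn":0},{"dx":-0.03,"dy":0,"dz":0,"turn":0},{"dx":-0.031,"dy":0,"dz":0,"turn":0}])

```text
t: 10.3
eef_pos: [0.5497, -0.2796, 0.0645]
orientation: [3.14, -0.008, 2.905]
force: [-18.1, 6.5, 17.1]
grip_width: 0.0153
gripper_force: 62.1
```

```bash
python3 go.py .495 -.2664 .065 2.9056; python3 - <<'E'
from rig import r
import cv2,numpy as np
f=r.read_camera('side')['frame'];T=r.read_camera('top')['frame']
a=cv2.resize(f[290:400,320:460,::-1],(560,440),interpolation=cv2.INTER_CUBIC)
b=cv2.resize(T[140:250,400:460,::-1],(240,440),interpolation=cv2.INTER_CUBIC)
cv2.imwrite('pics/scoop1.png',np.hstack([a,b]))
E
```

```text
t 10.3 pos [ 0.5497 -0.2796  0.0645] ori [ 3.14   -0.0078  2.9046] grip 0.0153
shift [ 0.075   0.     -0.0001] turn -0.0003 mm 56.28254898459195
```

View pics/scoop1.png

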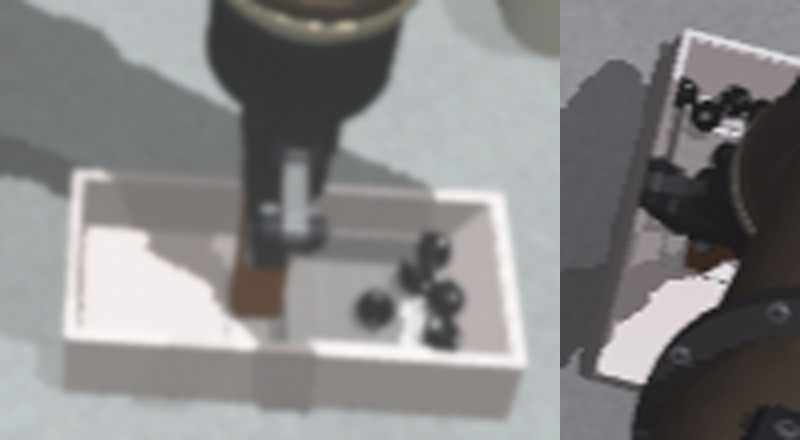

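The side crop shows one bead inside the pan at (375,308), one near the lip at (415,272) and three against the slope. Contact is 18 N. Next, convert these pixels to scoop coordinates.

```bash
cat > beads.py <<'E'
from h import *
from rig import r
import sys
def inscoop(px,z,o,off=.046):
    w=plane('side',px,z);a=o['orientation'][2]-np.pi;q=w[:2]-o['eef_pos'][:2]
    return (np.array([np.cos(a)*q[0]+np.sin(a)*q[1]-off,-np.sin(a)*q[0]+np.cos(a)*q[1]])*1000).round(1)
E
python3 - <<'E'
from beads import *
o=r.get_obs()
for p in[(375,308),(415,272),(435,250),(443,298),(440,330)]:print(p,inscoop((320+p[0]/4,290+p[1]/4),.0166,o))
E
```

```text
(375, 308) [ 9.2 -1.9]
(415, 272) [29.4 18.8]
(435, 250) [39.9 31.6]
(443, 298) [41.1  5.5]
(440, 330) [ 38.1 -11.7]
```

One bead is in the pan. The end beads at y of about ±31 seem pinned between the pan's side-wall ends and the slope, which stopped the push. I'll back off gently, shift 8 mm to −y so the walls clear them, and push again.

>>> send_rows(targets=[{"dx":0.005,"dy":0,"dz":0,"turn":0},{"dx":0.012,"dy":0,"dz":0,"turn":0},{"dx":0.02,"dy":0,"dz":0,"turn":0},{"dx":0.028,"dy":0,"dz":0,"turn":0},{"dx":0.034,"dy":-0.002,"dz":0,"turn":0},{"dx":0.038,"dy":-0.005,"dz":0,"turn":0},{"dx":0.04,"dy":-0.009,"dz":0,"turn":0},{"dx":0.04,"dy":-0.0107,"dz":0,"turn":0}])

```text
t: 11.4
eef_pos: [0.5228, -0.2818, 0.0646]
orientation: [-3.141, 0.0, 2.905]
force: [-0.7, -0.7, -1.3]
grip_width: 0.0149
gripper_force: 59.5
```

```bash
python3 go.py .495 -.2664 .065 2.9056; python3 - <<'E'
from rig import r
import cv2,numpy as np
f=r.read_camera('side')['frame'];T=r.read_camera('top')['frame']
a=cv2.resize(f[290:400,320:460,::-1],(560,440),interpolation=cv2.INTER_CUBIC)
b=cv2.resize(T[140:250,400:460,::-1],(240,440),interpolation=cv2.INTER_CUBIC)
cv2.imwrite('pics/scoop2.png',np.hstack([a,b]))
from beads import *
o=r.get_obs()
g=f[330:385,365:450].max(2)
m=(g<60).astype(np.uint8);n,_,st,ce=cv2.connectedComponentsWithStats(m)
for i in range(1,n):
    if st[i,4]>12: print(st[i,2:5],(ce[i]+[365,330]).round(1),inscoop(ce[i]+[365,330],.0155,o))
E
```

```text
t 11.4 pos [ 0.5228 -0.2818  0.0646] ori [-3.1414e+00  2.0000e-04  2.9053e+00] grip 0.0149
shift [ 0.0409  0.0113 -0.0006] turn -0.0001 mm 31.79640140137714
[ 6 13 66] [368.6 335.9] [-47.7  71.6]
```

View pics/scoop2.png

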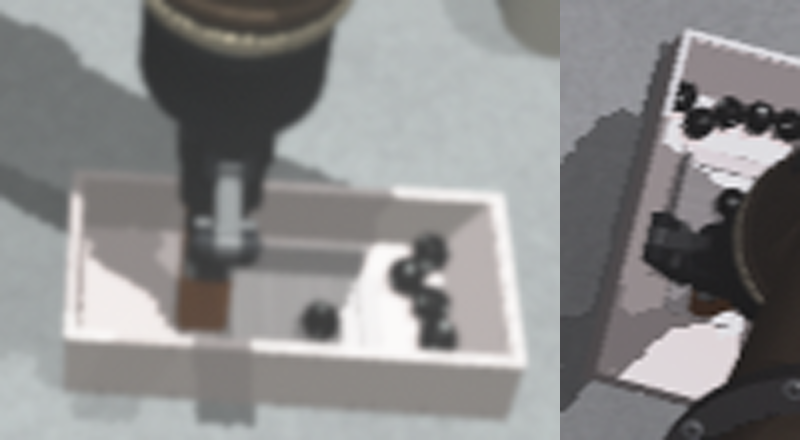

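The crop shows one bead in the pan, at side (320,320) and top (733,203). The other five form a zigzag against the slope, and bead 2 at (408,272) is nested in a second row near y = +20 mm. I'll shift the pan to bin y of about +8, which takes that bead inside, then push again with a small wiggle.

>>> send_rows(targets=[{"dx":0.003,"dy":0.001,"dz":0,"turn":0},{"dx":0.006,"dy":0.004,"dz":0,"turn":0},{"dx":0.007,"dy":0.008,"dz":0,"turn":0},{"dx":0.007,"dy":0.013,"dz":0,"turn":0},{"dx":0.007,"dy":0.017,"dz":0,"turn":0},{"dx":0.007,"dy":0.02,"dz":0,"turn":0},{"dx":0.007,"dy":0.0213,"dz":0,"turn":0},{"dx":0.005,"dy":0.0213,"dz":0,"turn":0}])

```text
t: 12.5
eef_pos: [0.523, -0.265, 0.0645]
orientation: [-3.142, -0.0, 2.906]
force: [0.5, -0.1, -0.7]
grip_width: 0.0151
gripper_force: 59.5
```

>>> send_rows(targets=[{"dx":-0.005,"dy":0,"dz":0,"turn":0},{"dx":-0.012,"dy":0,"dz":0,"turn":0},{"dx":-0.02,"dy":0,"dz":0,"turn":0},{"dx":-0.028,"dy":0,"dz":0,"turn":0},{"dx":-0.034,"dy":0,"dz":0,"turn":0},{"dx":-0.038,"dy":0,"dz":0,"turn":0},{"dx":-0.042,"dy":0,"dz":0,"turn":0},{"dx":-0.044,"dy":0,"dz":0,"turn":0}])

```text
t: 13.5
eef_pos: [0.5543, -0.2723, 0.0643]
orientation: [3.141, -0.002, 2.906]
force: [-5.1, 2.0, 2.4]
grip_width: 0.0157
gripper_force: 60.1
```

>>> send_rows(targets=[{"dx":-0.001,"dy":-0.002,"dz":0,"turn":0},{"dx":-0.002,"dy":-0.003,"dz":0,"turn":0},{"dx":-0.003,"dy":-0.001,"dz":0,"turn":0},{"dx":-0.004,"dy":0.001,"dz":0,"turn":0},{"dx":-0.005,"dy":0,"dz":0,"turn":0},{"dx":-0.006,"dy":-0.002,"dz":0,"turn":0},{"dx":-0.006,"dy":-0.002,"dz":0,"turn":0},{"dx":-0.006,"dy":0,"dz":0,"turn":0}])

```text
t: 14.5
eef_pos: [0.5551, -0.2729, 0.0645]
orientation: [3.14, -0.008, 2.905]
force: [-17.0, 2.6, 13.8]
grip_width: 0.015
gripper_force: 61.8
```

```bash
cat > look.py <<'E'
from beads import *
c=r.read_camera('side');f=c['frame'];Tt=r.read_camera('top')['frame'];o=r.get_obs()
a=o['orientation'][2]-np.pi;ca,sa=np.cos(a),np.sin(a)
print('tip bin x',round(float((np.array([ca,sa])@(o['eef_pos'][:2]-[.5617,-.2833])+.084)*1000),1))
for n,F,(x0,x1,y0,y1) in(('side',f,(365,452,325,385)),('top',Tt,(400,470,150,240))):
    g=cv2.GaussianBlur(cv2.resize(F[y0:y1,x0:x1],None,fx=4,fy=4,interpolation=cv2.INTER_CUBIC),(0,0),2).max(2)
    H=cv2.HoughCircles(255-g,cv2.HOUGH_GRADIENT,1,10,param1=60,param2=10,minRadius=13,maxRadius=22)
    for x,y,rr in (H[0] if H is not None else []):
        if g[int(y),int(x)]>110 : continue
        px=(x0+x/4-.4,y0+y/4-.4);w=plane(n,px,.0155);q=w[:2]-o['eef_pos'][:2];b=w[:2]-[.5617,-.2833]
        print(n,np.round(px,1),'scoop',((np.array([ca*q[0]+sa*q[1]-.046,-sa*q[0]+ca*q[1]]))*1000).round(0),'bin',(np.array([ca*b[0]+sa*b[1],-sa*b[0]+ca*b[1]])*1000).round(0),g[int(y),int(x)])
E
python3 look.py
```

```text
tip bin x 75.1
side [414.2 363.5] scoop [ 7. -1.] bin [44.  7.] 59
side [428.5 365.7] scoop [33. -4.] bin [70.  4.] 76
side [427.7 352.7] scoop [35. 24.] bin [72. 32.] 89
side [431.2 373.5] scoop [ 37. -21.] bin [ 74. -12.] 79
side [418.7 356.7] scoop [17. 14.] bin [54. 22.] 64
top [432.7 171.7] scoop [16. 16.] bin [53. 24.] 32
top [430.5 162.7] scoop [35. 26.] bin [72. 34.] 52
top [430.5 201. ] scoop [-51.   4.] bin [-14.  13.] 54
top [443.2 165.7] scoop [36. -4.] bin [73.  4.] 47
top [433.  182.2] scoop [-7.  9.] bin [30. 18.] 39
top [408.  229.5] scoop [-127.   38.] bin [-90.  46.] 83
top [427.  160.5] scoop [38. 35.] bin [75. 43.] 104
```

Two beads are now past the step (scoop x ≈ 7 and 17 mm). The front ones lie on or ahead of the lip. Retract gently so these roll off inside the bin.

>>> send_rows(targets=[{"dx":0.003,"dy":0,"dz":0,"turn":0},{"dx":0.008,"dy":0,"dz":0,"turn":0},{"dx":0.014,"dy":0,"dz":0,"turn":0},{"dx":0.021,"dy":-0.001,"dz":0,"turn":0},{"dx":0.028,"dy":-0.003,"dz":0,"turn":0},{"dx":0.034,"dy":-0.006,"dz":0,"turn":0},{"dx":0.038,"dy":-0.009,"dz":0,"turn":0},{"dx":0.04,"dy":-0.01,"dz":0,"turn":0}])

```text
t: 15.6
eef_pos: [0.5283, -0.2743, 0.0645]
orientation: [-3.142, 0.0, 2.905]
force: [-0.5, 0.7, -1.2]
grip_width: 0.0151
gripper_force: 59.5
```

```bash
python3 look.py
```

```text
tip bin x 49.5
side [405.2 359.2] scoop [17. 14.] bin [28. 15.] 67
side [427.  353.5] scoop [59. 30.] bin [70. 31.] 69
side [428.7 366.2] scoop [59.  2.] bin [71.  3.] 71
side [400.5 366.5] scoop [ 7. -2.] bin [18. -1.] 61
side [382.5 348.2] scoop [-25.  36.] bin [-14.  37.] 82
side [383.2 335. ] scoop [-23.  67.] bin [-11.  68.] 74
top [432.5 184. ] scoop [14. 17.] bin [26. 18.] 31
top [441.5 167. ] scoop [57.  6.] bin [69.  7.] 41
top [429.7 163.2] scoop [59. 34.] bin [71. 35.] 51
top [434.5 197. ] scoop [-14.   5.] bin [-2.  6.] 34
top [452.5 234.5] scoop [-87. -55.] bin [-75. -54.] 57
top [431.2 212.5] scoop [-50.   4.] bin [-39.   5.] 57
```

Both beads stay behind the step at (17,14) and (7,−2). Lift slowly.

>>> send_rows(targets=[{"dx":0,"dy":0,"dz":-0.002,"turn":0},{"dx":0,"dy":0,"dz":-0.007,"turn":0},{"dx":0,"dy":0,"dz":-0.014,"turn":0},{"dx":0,"dy":0,"dz":-0.023,"turn":0},{"dx":0,"dy":0,"dz":-0.034,"turn":0},{"dx":0,"dy":0,"dz":-0.046,"turn":0},{"dx":0,"dy":0,"dz":-0.06,"turn":0},{"dx":0,"dy":0,"dz":-0.075,"turn":0}])

```text
t: 16.7
eef_pos: [0.5285, -0.274, 0.1216]
orientation: [3.142, 0.0, 2.906]
force: [0.2, -0.2, -1.2]
grip_width: 0.0152
gripper_force: 59.5
```

>>> send_rows(targets=[{"dx":0,"dy":0,"dz":-0.018,"turn":0},{"dx":0,"dy":0,"dz":-0.04,"turn":0},{"dx":0,"dy":0,"dz":-0.065,"turn":0},{"dx":0,"dy":0,"dz":-0.09,"turn":0},{"dx":0,"dy":0,"dz":-0.115,"turn":0},{"dx":0,"dy":0,"dz":-0.138,"turn":0},{"dx":0,"dy":0,"dz":-0.155,"turn":0},{"dx":0,"dy":0,"dz":-0.165,"turn":0}])

```text
t: 17.7
eef_pos: [0.5287, -0.2741, 0.2454]
orientation: [3.142, 0.001, 2.906]
force: [-0.6, -0.0, -1.4]
grip_width: 0.0153
gripper_force: 59.5
```

```bash
python3 go.py .46 -.02 .245 3.18; python3 - <<'E'
from beads import *
c=r.read_camera('side')['frame'];o=r.get_obs()
for dark in (60,):
    p=P('side',[o['eef_pos']+np.array([.046*.972,-.046*.234,-.05])])[0];x,y=p.astype(int);print(p)
    cv2.imwrite('pics/carry.png',cv2.resize(c[y-60:y+60,x-80:x+80,::-1],(640,480),interpolation=cv2.INTER_CUBIC))
    g=c[y-40:y+40,x-60:x+60].max(2);n,_,st,ce=cv2.connectedComponentsWithStats((g<70).astype(np.uint8))
    for i in range(1,n):
        if 10<st[i,4]<400: print(st[i,2:],inscoop(ce[i]+[x-60,y-40],o['eef_pos'][2]-.0588+.0106,o))
E
```

```text
t 17.7 pos [ 0.5287 -0.2741  0.2454] ori [3.1416e+00 7.0000e-04 2.9057e+00] grip 0.0153
shift [0.1682 0.308  0.0004] turn -0.0873 mm 263.1837955849497
[408.91104773 302.84030189]
[ 20  26 269] [-36.4  55.7]
[ 13  16 106] [12.5  6.2]
```

View pics/carry.png

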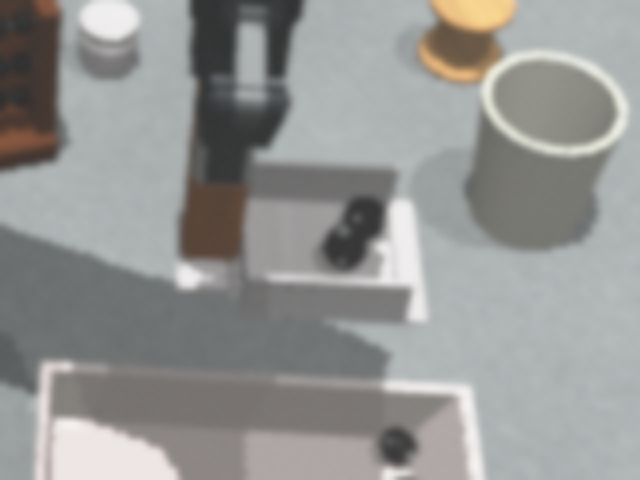

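The carry view shows two beads in the level scoop at (345,245) and (365,215), and the remaining beads still in the bin. Carry over the rack with the scoop's underside about 19 cm up.

>>> send_rows(targets=[{"dx":0.004,"dy":0.008,"dz":0,"turn":-0.001},{"dx":0.015,"dy":0.028,"dz":0,"turn":-0.006},{"dx":0.032,"dy":0.059,"dz":0,"turn":-0.015},{"dx":0.055,"dy":0.1,"dz":0,"turn":-0.027},{"dx":0.08,"dy":0.147,"dz":0,"turn":-0.041},{"dx":0.106,"dy":0.194,"dz":0,"turn":-0.055},{"dx":0.132,"dy":0.241,"dz":0,"turn":-0.068},{"dx":0.154,"dy":0.288,"dz":0,"turn":-0.08}])

```text
t: 18.75
eef_pos: [0.4651, -0.0347, 0.2441]
orientation: [3.141, -0.001, -3.123]
force: [1.0, 0.1, -1.4]
grip_width: 0.0155
gripper_force: 59.5
```

```bash
python3 go.py .501 .252 .245 3.466; python3 - <<'E'
from h import *
a=2.9057-np.pi;ca,sa=np.cos(a),np.sin(a)
for off in(.042,.044,.046,.048):print(off,P('side',T([.5287+off*ca,-.2741+off*sa,a,.1866],[(.038,-.031,0),(.038,.031,0)])).round(1).tolist())
E
```

```text
t 18.75 pos [ 0.4651 -0.0347  0.2441] ori [ 3.1413e+00 -8.0000e-04 -3.1229e+00] grip 0.0155
shift [-0.0549  0.3813 -0.0011] turn -0.0973 mm 288.9284907190072
0.042 [[431.2, 323.0], [427.5, 292.9]]
0.044 [[432.5, 323.1], [428.7, 293.0]]
0.046 [[433.8, 323.1], [429.9, 293.0]]
0.048 [[435.1, 323.2], [431.1, 293.1]]
```

>>> send_rows(targets=[{"dx":-0.007,"dy":0.052,"dz":0,"turn":-0.014},{"dx":-0.015,"dy":0.106,"dz":0,"turn":-0.028},{"dx":-0.024,"dy":0.164,"dz":0,"turn":-0.043},{"dx":-0.032,"dy":0.222,"dz":0,"turn":-0.058},{"dx":-0.04,"dy":0.277,"dz":0,"turn":-0.072},{"dx":-0.047,"dy":0.323,"dz":0,"turn":-0.083},{"dx":-0.052,"dy":0.358,"dz":0,"turn":-0.092},{"dx":-0.055,"dy":0.378,"dz":0,"turn":-0.0973}])

```text
t: 19.75
eef_pos: [0.5029, 0.2486, 0.2442]
orientation: [3.142, -0.001, -2.818]
force: [-0.3, 0.1, -0.9]
grip_width: 0.0154
gripper_force: 59.5
```

>>> send_rows(targets=[{"dx":0,"dy":0.0035,"dz":0,"turn":0},{"dx":0,"dy":0.004,"dz":0.01,"turn":0},{"dx":0,"dy":0.004,"dz":0.025,"turn":0},{"dx":0,"dy":0.004,"dz":0.045,"turn":0},{"dx":0,"dy":0.004,"dz":0.062,"turn":0},{"dx":0,"dy":0.004,"dz":0.073,"turn":0},{"dx":0,"dy":0.004,"dz":0.079,"turn":0},{"dx":0,"dy":0.004,"dz":0.08,"turn":0}])

```text
t: 20.75
eef_pos: [0.5026, 0.25, 0.1844]
orientation: [3.142, -0.0, -2.82]
force: [0.2, 0.8, -0.8]
grip_width: 0.0154
gripper_force: 59.5
```

```bash
python3 go.py .501 .252 .136 3.466; python3 - <<'E'
from h import *
from rig import r
c={n:r.read_camera(n)['frame'] for n in('top','side')};pickle.dump(c,open('c3.pkl','wb'))
def grid(F,x,y,w,h,s):
    a=cv2.resize(F[y:y+h,x:x+w,::-1],(w*s,h*s),interpolation=cv2.INTER_CUBIC)
    for i in range(0,w,10):cv2.putText(a,str(x+i) if i%20==0 else '|',(i*s,10),0,.35,(0,0,255),1)
    for j in range(0,h,10):cv2.putText(a,str(y+j) if j%20==0 else '-',(0,j*s+4),0,.35,(0,0,255),1)
    return a
I=np.zeros((600,800,3),np.uint8)
I[:600,:400]=grid(d['top']['frame'],150,155,100,100,4)[:400].repeat(1,0)[:400] if 0 else 0
I[:400,:400]=grid(d['top']['frame'],150,155,100,100,4)
I[:400,400:800]=grid(c['side'],280,110,100,100,4)
I[400:600,:]=grid(c['top'],140,150,200,50,4)
cv2.imwrite('pics/scale.png',I)
E
```

```text
t 20.75 pos [0.5026 0.25   0.1844] ori [ 3.1416e+00 -1.0000e-04 -2.8204e+00] grip 0.0154
shift [0.0012 0.0032 0.0645] turn -0.001 mm 48.42461543619773
```

View pics/scale.png

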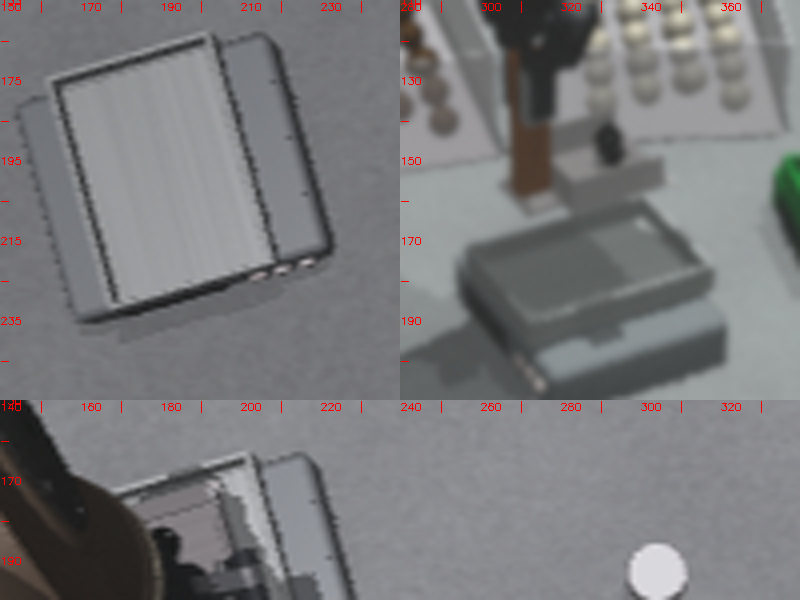

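The last view shows the original tray rim corners in the top view at (162,174.5), (203,164), (219.5,220.5) and (178.3,230.8). The scoop is level above the tray, with beads in it. Refit the tray using all four top corners.

```bash
python3 - <<'E'
from h import *
t=[('top',(162,174.5),(.067,.047,.062)),('top',(203,164),(.067,-.047,.062)),('top',(219.5,220.5),(-.067,-.047,.062)),('top',(178.3,230.8),(-.067,.047,.062))]
s=[('side',(296.8,173),(-.067,.047,.062)),('side',(340.3,159.6),(.067,.047,.062)),('side',(358.6,178),(.067,-.047,.062)),('side',(311.5,193),(-.067,-.047,.062))]
for n,o,p in(('top',t,[.54,.26,.3]),('side',s,[.54,.26,.3]),('both',t+s,[.54,.26,.3]),('bothz',t+s,[.54,.26,.3,0])):
    q,e=fit(p,o);print(n,q.round(4),e)
# scoop as seen now, side: lip near corner, wall etc. in the present picture; beads in pan
c=pickle.load(open('c3.pkl','rb'))
from beads import inscoop
from rig import r
o=r.get_obs();z=o['eef_pos'][2]-.0588
for n,F in c.items():
    p=P(n,[o['eef_pos']+np.array([.046*.949,.046*.315,-.11])])[0].astype(int);x,y=p
    g=F[y-25:y+25,x-25:x+25].max(2);k,_,st,ce=cv2.connectedComponentsWithStats((g<65).astype(np.uint8))
    a=o['orientation'][2]+np.pi
    for i in range(1,k):
        if st[i,4]>10:
            w=plane(n,ce[i]+p-25,z+.0106);v=w[:2]-o['eef_pos'][:2];print(n,st[i],(np.array([np.cos(a)*v[0]+np.sin(a)*v[1]-.046,-np.sin(a)*v[0]+np.cos(a)*v[1]])*1000).round(1))
print(P('side',T([o['eef_pos'][0]+.046*np.cos(a),o['eef_pos'][1]+.046*np.sin(a),a,z],[(.038,-.031,0),(.038,.031,0),(-.032,-.031,.024)])).round(1).tolist())
E
```

```text
top [0.5426 0.269  0.303 ] [0.2 1.5 0.1 1.8]
side [0.5424 0.2621 0.3041] [1.2 0.5 0.  0.3]
both [0.5429 0.268  0.3026] [0.5 1.6 0.5 1.7 1.3 1.2 1.3 1.7]
bothz [ 0.5438  0.2707  0.3024 -0.0065] [0.3 1.5 0.2 1.4 1.  0.3 0.3 0.3]
top [11  0 11  3 13] [42.1 -8.8]
top [   0    3   41   47 1002] [-15.6  13.2]
top [30 18  9  6 27] [ -7. -32.]
side [26  0  6  6 28] [13.8  7.6]
side [ 0 43  5  7 21] [-129.7 -122. ]
[[348.0, 155.8], [335.7, 143.9], [323.3, 155.1]]
```

```bash
python3 go.py .5005 .2547 .1333 3.4446
```

```text
t 20.85 pos [0.5028 0.2501 0.1848] ori [ 3.1415e+00  5.0000e-04 -2.8203e+00] grip 0.0154
shift [0.001  0.0068 0.0686] turn 0.0058 mm 51.71806433117835
```

>>> send_rows(targets=[{"dx":0,"dy":0.001,"dz":0.003,"turn":0.001},{"dx":0.001,"dy":0.003,"dz":0.01,"turn":0.003},{"dx":0.001,"dy":0.005,"dz":0.022,"turn":0.005},{"dx":0.001,"dy":0.0068,"dz":0.036,"turn":0.0058},{"dx":0.001,"dy":0.0068,"dz":0.05,"turn":0.0058},{"dx":0.001,"dy":0.0068,"dz":0.061,"turn":0.0058},{"dx":0.001,"dy":0.0068,"dz":0.067,"turn":0.0058},{"dx":0.001,"dy":0.0068,"dz":0.0686,"turn":0.0058}])

```text
t: 21.85
eef_pos: [0.5002, 0.2545, 0.1328]
orientation: [-3.142, -0.0, -2.839]
force: [-0.1, -0.7, -1.1]
grip_width: 0.0154
gripper_force: 59.5
```

>>> send_rows(targets=[{"dx":0,"dy":0,"dz":0,"turn":0},{"dx":0,"dy":0,"dz":0,"turn":0},{"dx":0,"dy":0,"dz":0,"turn":0},{"dx":0,"dy":0,"dz":0,"turn":0},{"dx":0,"dy":0,"dz":0,"turn":0},{"dx":0,"dy":0,"dz":0,"turn":0},{"dx":0,"dy":0,"dz":0,"turn":0},{"dx":0,"dy":0,"dz":0,"turn":0}])

```text
t: 22.85
eef_pos: [0.5003, 0.2546, 0.1331]
orientation: [3.142, 0.0, -2.839]
force: [0.1, 0.1, -1.8]
grip_width: 0.0156
gripper_force: 59.5
```

```bash
python3 go.py .5005 .2547 .1333 3.4446; python3 - <<'E'
from h import *
from rig import r
F=r.read_camera('side')['frame'];o=r.get_obs();z=o['eef_pos'][2]-.0588;a=o['orientation'][2]+np.pi
M=T([o['eef_pos'][0]+.046*np.cos(a),o['eef_pos'][1]+.046*np.sin(a),a,z],[(0,0,.0106),(.015,.015,.0106),(.015,-.02,.0106)])
print(P('side',M).round(1).tolist(),o['force'])
x,y=P('side',M)[0].astype(int)
for row in F[y-14:y+12,x-16:x+22].max(2)//10: print(''.join('%3d'%v if v<10 else '  .' for v in row))
E
```

```text
t 22.85 pos [0.5003 0.2546 0.1331] ori [ 3.1415  0.     -2.8387] grip 0.0156
shift [-0.0003  0.0001 -0.0003] turn -0.0 mm 0.33764025935095654
[[327.2, 166.7], [329.7, 162.2], [336.1, 169.2]] [-0.23277555 -0.03002483 -1.30181544]
  6  5  4  4  4  5  9  .  .  .  .  .  .  .  .  .  .  .  .  .  .  .  .  .  .  .  .  .  .  .  .  .  .  .  .  .  .  .
  6  5  4  4  4  5  9  .  .  .  .  .  .  .  .  .  .  .  .  .  .  .  .  .  .  .  .  .  .  .  .  .  .  .  .  .  .  .
  6  5  4  4  4  5  9  .  .  .  .  .  .  .  .  .  .  .  .  .  .  .  .  .  .  .  .  .  .  .  .  .  .  .  .  .  .  .
  6  5  4  4  5  6  .  .  .  .  .  .  .  .  .  .  .  .  .  .  .  .  .  .  .  .  .  .  .  .  .  .  .  .  .  .  .  .
  6  5  4  5  5  7  .  .  .  .  .  .  .  .  .  .  .  .  9  9  .  .  .  .  .  .  .  .  .  .  .  .  .  .  .  .  .  .
  7  6  5  6  7  9  .  .  .  .  .  .  .  .  .  .  9  9  8  7  8  .  .  .  .  .  .  .  .  .  .  .  .  .  .  .  .  .
  7  7  7  7  7  9  .  .  .  .  .  .  .  .  9  9  9  7  6  5  6  8  .  .  .  .  .  .  .  .  .  .  .  .  .  .  .  .
  7  7  7  7  8  9  .  .  .  .  .  9  9  9  9  9  8  6  5  4  4  6
[... 1418 characters left out ...]
.  .  .  9
  7  7  7  7  8  8  8  8  9  9  .  .  .  .  .  .  9  9  .  .  .  .  .  .  .  .  .  .  .  .  .  .  .  .  .  .  .  .
  7  8  8  8  8  9  9  9  9  9  9  .  .  .  9  9  9  9  .  .  .  .  .  .  .  .  .  .  .  .  .  .  .  .  .  .  .  .
  8  9  9  .  .  .  .  9  9  9  9  9  .  .  9  .  .  .  .  .  .  .  .  .  .  .  .  .  .  .  .  .  .  .  .  .  .  .
  .  .  .  .  .  .  .  .  9  9  9  9  9  9  .  .  .  .  .  .  .  .  9  9  9  .  .  .  .  .  .  .  .  .  .  .  .  .
  .  .  .  .  .  .  .  .  9  9  9  9  9  .  .  .  .  .  .  .  9  9  9  9  9  9  .  .  .  .  .  .  .  .  .  .  .  .
  .  .  .  .  .  .  .  .  9  9  9  9  .  9  .  .  .  .  9  9  9  9  9  9  9  9  9  .  .  .  .  .  .  .  .  .  .  .
```

The dark blob is one bead wide, two beads tall and has a waist, so both beads are in the pan. The pose has settled on target, and the only force is the scoop's weight. Handing in.

```bash
python3 -c "
from rig import r
print(r.sign_off())"
```

```text
the job is handed in; nothing more can be done
None
```

The job is handed in at about 23 s: the scoop is held level and still over the tray with two beads in it, lined up with the tray's long side; its underside is about 1.2 cm above the stated 62 mm rim (my camera fits put the rim up to 6 mm lower), and the sign-off returned no verdict.

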